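# Dress a stone cup and take the dust cover off its window lid

### The arm

A 7-joint arm with a two-finger parallel gripper is mounted at the origin on the work surface. World frame = base frame: x ahead of the robot, y to its left, z up, the work surface at z = 0. Lengths are in m, angles in rad, forces in N, time in s.
With the tool pointing down it reaches from about 0.35 to 0.9 m from the base axis. Payload 8.1 kg.
Tool frame: the origin (TCP) lies at the very end of the fingers, on their centre line; the grasp point (between the pads) lies 19 mm behind it; z points along the fingers, y is the line along which they close (so a half turn about z gives the same grasp; the last joint's range is limited). The gripper opens to 92 mm and grips with 3 to 60 N. Pads are 19 mm wide; open, the fingers measure 130 mm over their backs; the gripper's body (75 mm by 190 mm) begins 47 mm behind the grasp point.
Start: joints at [-1.255, 0.434, 0.025, 1.573, -0.012, 1.134, -0.075], TCP at [0.254, 0.571, 0.227] pointing down, gripper open.
Joint ranges: [-2.62, 2.62], [-0.44, 2.09], [-1.27, 1.32], [0.08, 2.57], [-1.32, 4.46], [0.12, 2], [-2.74, 2.74]. Speed limits (rad/s): [2.22, 2.22, 3.01, 3.01, 3.14, 3.14, 3.14].

### API

Orientations are given as a rotation vector (axis times angle).
In Python, from cell import arm gives the robot as it stands.
- The arm moves only by the shell command python3 -m pendant 'ROWS' [FORCE]. ROWS is a JSON object of lists of equal length, an entry for each row: "slide": the shift along the tool's x, y, z in units of 0.3 m (1.0 is 0.3 m), a list of three; "dr": the turn, a rotation vector about the tool's x, y, z in units of 0.12 rad (1.0 is 0.12 rad), a list of three; "claw": the opening, from 0 (shut) to 1 (fully open). In form: {"slide": [[tx, ty, tz], ...], "dr": [[ax, ay, az], ...], "claw": [claw, ...]}. A call has 1 to 10 rows; each row shifts and turns the commanded pose from where the row before left it, along the tool's axes as they then stand; what a row does not reach is not made up. A row lasts 1/10 s, in which the tool goes at most 50 mm and 8.59 degrees, less where a joint would pass 70% of its speed; a pose out of reach is approached as far as the arm can. A call with a number of a shift or a turn outside -1 to 1 is refused whole. A call with a gripper value outside its range is refused whole. The fingers move at their own pace and stop on an object; FORCE is the grip in N (left out, the last holds). Time passes only in rows, so rows that do not move let the fingers close. It gives the time, the measured TCP pose, the force, the opening and the grip force at its end, in the units of the state.
- arm.observe(): the state, without advancing time (a new reading comes with each control period).
- arm.get_image(name): name is "scene" or "top" or "wrist"; returns the picture (400x640x3 uint8, red, green, blue); there is no depth.
- arm.calibration(name): a dict with "K" (3x3 intrinsics, pixels), "xyz" and "orientation" of the camera in the world. Camera axes: x right, y up, looking along -z (the intrinsics and any distortion apply to the point x, -y, -z); pixel columns grow to the right and rows downward; lengths in m; the calibration is good to about 2 mm. A picture is of the moment at which its call begins: read the wrist's pose just before it. calibration takes no time and is no camera call; for the wrist camera it gives the pose at the moment of the call.
- arm.sign_off(): hands the job in; it is judged then, once.
The state is a dict: "clock": time; "joints": joint angles; "dq": joint speeds; "joint_efforts": joint torques, N m; "position": TCP position; "ee_rot": TCP orientation; "force": force on the tool from outside, world axes, zero at the start; "ft_torque": the same for the moment, N m; "width": opening from 0.0 (shut) to 1.0 (fully open); "gripper_force": force on a finger pad.
Only numpy, scipy, OpenCV 4.12 (cv2) and the standard library are available. Lean on these libraries where they do the work, as an engineer would, in place of code of your own. Each camera call takes 0.05 s, during which the arm holds its last target. There are 200 camera calls.

### The job

Nest the cork cup of stones upright in the dark wooden pot and let go, then bring over the two-part lid (clear window lid with the blue dust cover on it) as one, seat it fully home in the cup, and let go. Lift the blue cover alone off over the brass knob, leaving the window lid seated and undisturbed, and finish while still holding the cover level in the air, its lower edge clear above the top of the knob. Do not tip the cup, do not shift the pot from its place, and leave the cork dish, the loupe and the pocket scale alone.

Things in the scene. Friction and masses are not known exactly. Their poses are not given: they have to be found in the camera images.
- pot: Dark brown turned wooden pot, open at the top, standing on the table: 42 high, outside diameter 77 at the foot and 87 at the rim, wall 8, floor 8 thick (inside diameter about 63 at the floor, 71 at the rim). About 0.45 kg, loose. Origin: centre of the underside, z up.
- cup: Cork cup with dark teal stones fixed on its floor, loose on the table, 0.12 kg: 58 high, outside diameter 58 at the foot widening to 64 at 34 up, then straight 64 to the rim; wall 5, mouth 54 across. Nested, it stands on the pot's floor, 8 above the pot's underside, 2 of play all round at the foot, and its top 24 sticks out, free to grip. Origin: centre of the underside, z up.
- inner_lid: Clear window lid on the table under the blue cover, 0.14 kg: plug 50 in diameter, 12 high (lower 6 tapers to 41) entering the cup's mouth with 2 of play all round; above it a flange 66 in diameter, 6 thick, that rests on the cup's rim; on that an upright brass knob. Seated, its origin is 46 above the cup's. Origin: centre of the plug's underside, z up.
- knob_top (a point): Centre of the top of the window lid's brass knob, 76 above that lid's origin. The knob is a plain upright rod 14 in diameter, 58 long; its top 29 stands free above the cover's collar. Gripped there it lifts both lids, as the cover lies loosely on the flange.
- cover: Blue dust cover lying loose on the window lid, origin 13 above that lid's, 0.11 kg: disc 78 in diameter, its underside 5 and top 10 above the origin, skirt 5 deep below it (inside diameter 70, loose over the flange), and on top an upright collar. Hole 22 in diameter through disc and collar, where the knob passes with 4 of play. Origin: centre of the skirt's lower edge, z up.
- collar (a point): Centre of the top of the blue cover's collar, 34 above the cover's origin. The collar is a ring 36 in outside diameter and 24 high; its outside can be gripped from above with the knob standing between the fingers (knob top 29 above this point when the lids are together).
- dish: Bystander: empty shallow round cork dish, 88 in diameter, 18 high. Origin: centre of the underside.
- loupe: Bystander: small steel loupe lying flat, 65 by 30, 16 high. Origin: under the centre of its round lens.
- scale: Bystander: black pocket scale with a round steel pan, 110 by 75, 22 high. Origin: centre of the underside.
Mind the look-alikes: they are no part of the job. Leave any purple look-alike of the pot alone. Leave any red look-alike of the inner_lid alone.

How it is judged:
By the outcome, as a careful person would: the job done as asked, in the order asked, and still so for the second after the job is handed in, while the arm keeps its last pose, push and grip.
It also fails if it takes over 72 s, if anything falls off the work surface, if the arm or the gripper's body presses on something with over 40 N, if the wrist force passes 120 N, or if a joint passes its speed limit or range.

## Working session

There is one attempt and no reset: what is moved stays moved. The work goes in short steps, Python scripts to look and compute and a shell command to move; the robot and the scene stay as the last step left them, time stands still between calls to the robot, and variables do not carry over. Pictures are saved under pics/ and viewed, at most 10 in all, crops included, and the job is handed in when it is done.

```bash
ls; mkdir -p pics; python3 - <<'E'
from cell import arm
import cv2, numpy as np
s=arm.observe();print(s)
for n in("scene","top"):
    im=arm.get_image(n);cv2.imwrite(f"pics/{n}0.png",im[:,:,::-1]);c=arm.calibration(n);print(n,c)
E
```

```text
pics
{'clock': 0.0, 'joints': array([-1.25461453,  0.43517063,  0.02500488,  1.57409651, -0.01159919,
        1.13399601, -0.07509524]), 'dq': array([-0.00107918,  0.00126865, -0.00121031, -0.00051748,  0.00065087,
       -0.00046433, -0.00174954]), 'joint_efforts': array([ 2.88835008e-05, -6.67855597e+01,  9.85022597e-01, -3.14459968e+01,
       -6.05361094e-02,  4.27544920e-02,  1.52232919e-04]), 'position': array([0.25401766, 0.57049537, 0.22597809]), 'ee_rot': array([-6.53133436e-01, -3.07277834e+00,  2.38160691e-03]), 'force': array([-0.49522192, -0.70193314,  0.22811349]), 'ft_torque': array([-0.05042057, -0.03034128,  0.0294941 ]), 'gripper_force': 0.0, 'width': 1.0025469657456534}
scene {'K': array([[366.53246582,   0.        , 315.88759238],
       [  0.        , 366.53246582, 199.49251212],
       [  0.        ,   0.        ,   1.        ]]), 'xyz': array([1.0588863 , 0.45960879, 0.56784638]), 'orientation': array([0.430217  , 1.16801479, 2.16470204])}
top {'K': array([[498.94484301,   0.        , 315.91551398],
       [  0.        , 498.94484301, 206.72686188],
       [  0.        ,   0.        ,   1.        ]]), 'xyz': array([ 0.35682004, -0.10917645,  1.31759686]), 'orientation': array([ 0.1464868 , -0.09931782, -1.59738223])}
```

View pics/scene0.png

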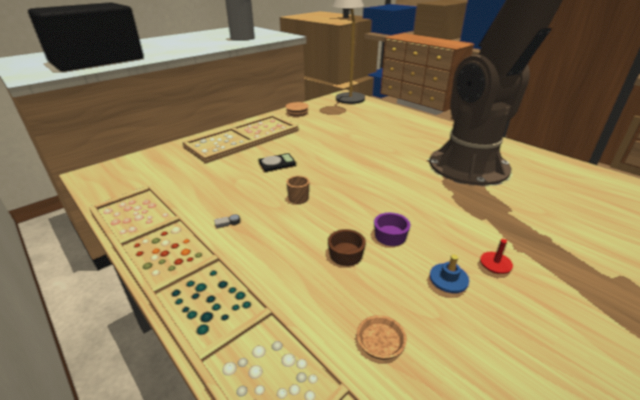

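View pics/top0.png

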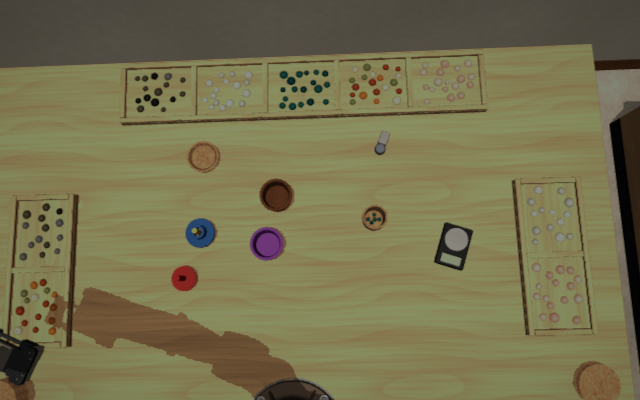

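Scene and top views. In top: the cork cup with teal stones is at (374,217), the dark pot at (277,195), with its purple look-alike at (267,243). The blue cover with its brass knob is at (200,232), with the red look-alike lid at (184,278). The cork dish, which could be taken for the cup, is at (204,156), and another cork disc is at (598,383). I choose cup (374,217), pot (277,195) and lid (200,232).

```bash
cat > h.py <<'E'
import cv2, numpy as np
from scipy.spatial.transform import Rotation as R
from cell import arm
def ray(c,u,v):
    d=np.linalg.inv(c["K"])@[u,v,1]; d=d*[1,-1,-1]
    return np.array(c["xyz"]),R.from_rotvec(c["orientation"]).as_matrix()@d
def onplane(c,u,v,z):
    o,d=ray(c,u,v); return o+d*(z-o[2])/d[2]
def proj(c,p):
    q=R.from_rotvec(c["orientation"]).as_matrix().T@(np.array(p)-c["xyz"]); q=q*[1,-1,-1]
    q=c["K"]@q; return q[:2]/q[2]
def blob(mask,near,r=40):
    m=np.zeros_like(mask); cv2.circle(m,tuple(int(a) for a in near),r,255,-1)
    cs,_=cv2.findContours(mask&m,cv2.RETR_EXTERNAL,cv2.CHAIN_APPROX_NONE)
    return max(cs,key=cv2.contourArea)
def circ(c,cnt,z):
    "contour points on plane z -> fitted circle (hull)"
    p=np.array([onplane(c,u,v,z)[:2] for u,v in cv2.convexHull(cnt)[:,0].astype(float)])
    A=np.c_[2*p,np.ones(len(p))]; s=np.linalg.lstsq(A,(p**2).sum(1),rcond=None)[0]
    return s[:2],np.sqrt(s[2]+s[0]**2+s[1]**2)
E
python3 - <<'E'
from h import *
T=cv2.imread("pics/top0.png");S=cv2.imread("pics/scene0.png")
ct,cs=arm.calibration("top"),arm.calibration("scene")
for n,(u,v) in dict(pot=(277,195),cup=(374,217),lid=(200,232),table=(320,150),knob=(196,231)).items(): print(n,T[v,u],cv2.cvtColor(T,cv2.COLOR_BGR2HSV)[v,u])
H=cv2.cvtColor(T,cv2.COLOR_BGR2HSV)
blue=cv2.inRange(H,(100,120,40),(125,255,255))
tab=cv2.inRange(H,(0,0,0),(255,255,135)) 
orange=cv2.inRange(H,(0,0,0),(19,255,255))
bgd=np.median(T[120:240,300:350].reshape(-1,3),0)
diff=(np.linalg.norm(T.astype(float)-cv2.medianBlur(T,101),axis=2)>45).astype(np.uint8)*255
for n,m,p,z,r in(("pot",diff,(277,195),.042,24),("cup",diff,(374,217),.058,22),("lid",blue,(200,232),.023,25),("dish",diff,(204,156),.018,24)):
    c=blob(m,p,r);xy,rad=circ(ct,c,z);print(n,xy,rad,"scene px",proj(cs,[*xy,z]))
V=np.hstack([cv2.resize(T[y-40:y+40,x-40:x+40],(260,260)) for x,y in((277,195),(374,217),(200,232))])
M=np.hstack([cv2.resize(m[y-40:y+40,x-40:x+40],(260,260)) for m,x,y in((diff,277,195),(diff,374,217),(blue,200,232))])
cv2.imwrite("pics/crop.png",np.vstack([V,cv2.cvtColor(M,cv2.COLOR_GRAY2BGR)]))
E
```

```text
pot [25 42 74] [ 10 169  74]
cup [42 60 61] [28 79 61]
lid [14 34 46] [ 19 177  46]
table [ 88 131 138] [ 26  92 138]
knob [ 50 112 110] [ 31 141 112]
pot [0.59297495 0.0284507 ] 0.04469042250238173 scene px [345.91559484 239.02049023]
cup [ 0.5222715  -0.22074517] 0.031325673193056576 scene px [298.90541167 180.1568339 ]
lid [0.50224336 0.23328932] 0.03730791521391733 scene px [448.62133518 274.32701797]
dish [0.70811273 0.22619192] 0.042558926584443234 scene px [380.29895214 331.50068304]
```

View pics/crop.png

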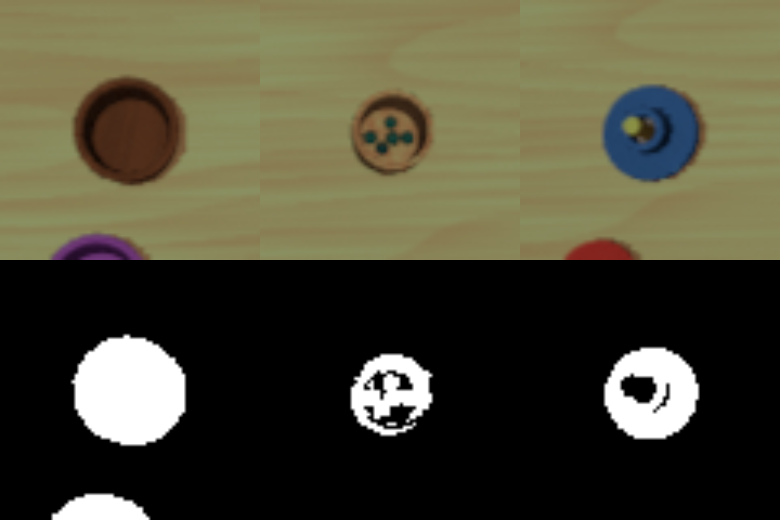

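The crop confirms the picks: the brown pot, the cork cup with five teal stones, and the blue cover with brass knob. Fitted positions are pot (.593,.028), cup (.522,-.221) and lid (.502,.233). First I square the tool to the world (tool x = -X, y = +Y, z = -Z), then travel to above the cup.

```bash
python3 -m pendant '{"slide":[[0,0,0],[0,0,0],[0,0,0],[0,0,0],[-0.02,-0.06,0],[-0.05,-0.13,0],[-0.05,-0.14,0],[-0.05,-0.14,0],[-0.05,-0.14,0],[-0.05,-0.14,0]],"dr":[[0,0,-0.9],[0,0,-0.9],[0,0,-0.9],[0,0,-0.79],[0,0,0],[0,0,0],[0,0,0],[0,0,0],[0,0,0],[0,0,0]],"claw":[1,1,1,1,1,1,1,1,1,1]}' 20
```

```text
clock: 1.1
position: [0.3354, 0.344, 0.2265]
ee_rot: [-0.0, -3.141, 0.001]
force: [1.4, -0.4, 0.7]
width: 1.003
gripper_force: 0.0
```

```bash
python3 -m pendant '{"slide":[[-0.05,-0.14,0],[-0.05,-0.14,0],[-0.05,-0.14,0],[-0.05,-0.14,0],[-0.05,-0.14,0],[-0.05,-0.14,0],[-0.05,-0.14,0],[-0.05,-0.14,0],[-0.05,-0.14,0],[-0.05,-0.14,0]],"dr":[[0,0,0],[0,0,0],[0,0,0],[0,0,0],[0,0,0],[0,0,0],[0,0,0],[0,0,0],[0,0,0],[0,0,0]],"claw":[1,1,1,1,1,1,1,1,1,1]}' 20
```

```text
clock: 2.1
position: [0.4853, -0.0758, 0.2267]
ee_rot: [0.0, -3.142, -0.0]
force: [0.8, 0.8, 0.1]
width: 1.006
gripper_force: 0.0
```

```bash
python3 -m pendant '{"slide":[[-0.03,-0.13,0],[-0.03,-0.13,0],[-0.03,-0.12,0],[-0.02,-0.07,0],[-0.01,-0.03,0],[0,0,0],[0,0,0]],"dr":[[0,0,0],[0,0,0],[0,0,0],[0,0,0],[0,0,0],[0,0,0],[0,0,0]],"claw":[1,1,1,1,1,1,1]}' 20
python3 - <<'E'
from h import *
c=arm.calibration("wrist");print(c)
im=arm.get_image("wrist");cv2.imwrite("pics/w1.png",im[:,:,::-1])
print(proj(c,[.522,-.221,.058]),arm.observe()["position"])
E
```

```text
clock: 2.8
position: [0.521, -0.2165, 0.2264]
ee_rot: [0.002, -3.141, -0.002]
force: [-0.2, -0.8, -0.8]
width: 0.998
gripper_force: 0.0
{'K': array([[310.13115181,   0.        , 323.89368791],
       [  0.        , 310.13115181, 202.44717751],
       [  0.        ,   0.        ,   1.        ]]), 'xyz': array([ 0.45527226, -0.21633315,  0.38426423]), 'orientation': array([-0.19286707, -0.19575305,  1.56271417])}
[318.95939564 188.24435204] [ 0.5210612  -0.21619325  0.22651884]
```

View pics/w1.png

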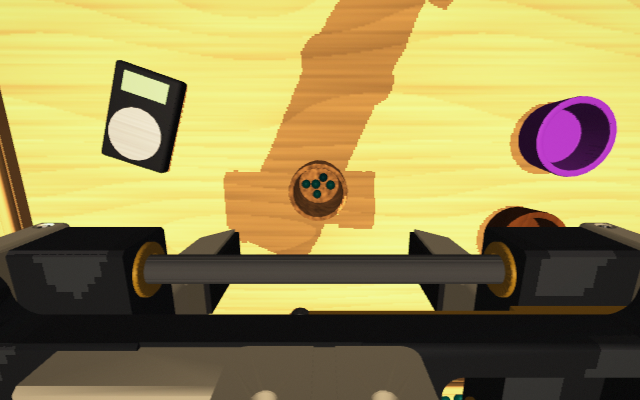

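The wrist view shows the cup at (319,189), and my fit predicted (319,188). I descend on it.

```bash
python3 -m pendant '{"slide":[[-0.003,-0.014,0.04],[0,0,0.1],[0,0,0.12],[0,0,0.12],[0,0,0.1],[0,0,0.08],[0,0,0.05],[0,0,0.018],[0,0,0],[0,0,0]],"dr":[[0,0,0],[0,0,0],[0,0,0],[0,0,0],[0,0,0],[0,0,0],[0,0,0],[0,0,0],[0,0,0],[0,0,0]],"claw":[1,1,1,1,1,1,1,1,1,1]}' 20
```

```text
clock: 3.85
position: [0.5225, -0.2222, 0.0389]
ee_rot: [-0.0, 3.141, -0.0]
force: [-0.3, 0.2, 0.5]
width: 0.998
gripper_force: 0.0
```

```bash
python3 -m pendant '{"slide":[[0,0,0],[0,0,0],[0,0,0],[0,0,0],[0,0,0],[0,0,0],[0,0,0],[0,0,0],[0,0,0],[0,0,0]],"dr":[[0,0,0],[0,0,0],[0,0,0],[0,0,0],[0,0,0],[0,0,0],[0,0,0],[0,0,0],[0,0,0],[0,0,0]],"claw":[0.9,0.85,0.8,0.75,0.7,0.65,0.6,0.6,0.6,0.6]}' 15
```

```text
clock: 4.85
position: [0.5221, -0.2223, 0.0384]
ee_rot: [0.0, 3.141, -0.0]
force: [-0.7, -0.8, 2.5]
width: 0.685
gripper_force: 14.9
```

```bash
python3 -m pendant '{"slide":[[0,0,-0.02],[0,0,-0.04],[0,0,-0.07],[0,0,-0.1],[0,0,-0.07],[-0.01,0.03,0],[-0.02,0.07,0],[-0.03,0.1,0],[-0.03,0.11,0],[-0.03,0.11,0]],"dr":[[0,0,0],[0,0,0],[0,0,0],[0,0,0],[0,0,0],[0,0,0],[0,0,0],[0,0,0],[0,0,0],[0,0,0]],"claw":[0.6,0.6,0.6,0.6,0.6,0.6,0.6,0.6,0.6,0.6]}' 15
```

```text
clock: 5.85
position: [0.5578, -0.0943, 0.128]
ee_rot: [-0.0, -3.141, -0.001]
force: [0.8, 0.3, -1.9]
width: 0.688
gripper_force: 14.9
```

```bash
python3 -m pendant '{"slide":[[-0.03,0.11,0],[-0.03,0.11,0],[-0.03,0.1,0],[-0.02,0.06,0],[-0.007,0.035,0],[0,0,0],[0,0,0],[0,0,0]],"dr":[[0,0,0],[0,0,0],[0,0,0],[0,0,0],[0,0,0],[0,0,0],[0,0,0],[0,0,0]],"claw":[0.6,0.6,0.6,0.6,0.6,0.6,0.6,0.6]}' 15
python3 - <<'E'
from h import *
c=arm.calibration("wrist");im=arm.get_image("wrist")[:,:,::-1].copy()
p=proj(c,[.593,.0285,.042]);print(p)
for a in np.linspace(0,6.28,60):
    q=proj(c,[.593+.0435*np.cos(a),.0285+.0435*np.sin(a),.042]).astype(int);cv2.circle(im,tuple(int(i) for i in q),1,(0,255,0),-1)
S=arm.get_image("scene")[:,:,::-1]
cv2.imwrite("pics/w2.png",np.hstack([im[80:300,160:480],cv2.resize(S[180:280,290:410],(264,220))]))
E
```

```text
clock: 6.65
position: [0.5928, 0.0261, 0.1284]
ee_rot: [-0.004, -3.141, 0.001]
force: [-0.4, 0.3, -1.4]
width: 0.688
gripper_force: 14.9
[326.18132069 207.36503774]
```

View pics/w2.png

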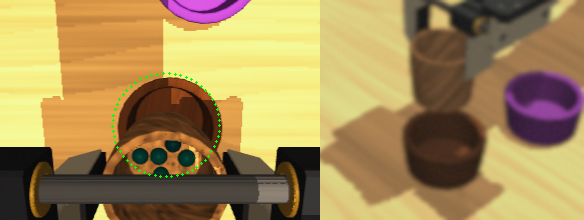

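The cup hangs upright above the pot. The predicted rim circle sits a few pixels high and left of the actual rim, so I refine the pot position from this wrist view by fitting the visible rim arc.

```bash
cat >> h.py <<'E'
def arcfit(c,im,z,xy,rad,ok,rmin=.75,rmax=1.3):
    "radial scan in world plane: outermost pixel where ok(bgr/hsv mask); circle of known radius fitted"
    from scipy.optimize import least_squares
    pts=[]
    for a in np.linspace(0,2*np.pi,180,endpoint=False):
        rs=np.arange(rmax,rmin,-.005)*rad
        uv=np.array([proj(c,[xy[0]+r*np.cos(a),xy[1]+r*np.sin(a),z]) for r in rs]).round().astype(int)
        if (uv<0).any() or (uv[:,0]>639).any() or (uv[:,1]>399).any(): continue
        m=ok[uv[:,1],uv[:,0]]>0
        if m[0] or not m.any(): continue
        r=rs[m.argmax()]; pts.append([xy[0]+r*np.cos(a),xy[1]+r*np.sin(a)])
    p=np.array(pts); f=lambda s,rr:np.hypot(p[:,0]-s[0],p[:,1]-s[1])-rr
    s=least_squares(lambda s:f(s,s[2]),[*xy,rad],loss="soft_l1",f_scale=.001).x
    k=least_squares(lambda s:f(s,rad),xy,loss="soft_l1",f_scale=.001).x
    return len(p),s,k
E
python3 - <<'E'
from h import *
c=arm.calibration("wrist");im=arm.get_image("wrist")[:,:,::-1].copy()
H=cv2.cvtColor(im,cv2.COLOR_BGR2HSV)
b=cv2.inRange(H,(0,60,15),(20,255,115));b[225:]=0
for u,v in((285,190),(285,165),(375,180),(330,165)):print(H[v,u])
print(arcfit(c,im,.042,[.593,.0285],.0435,b))
ct=arm.calibration("top");T=cv2.imread("pics/top0.png");HT=cv2.cvtColor(T,cv2.COLOR_BGR2HSV)
bt=cv2.inRange(HT,(0,100,0),(18,255,105));print(arcfit(ct,T,.042,[.593,.0285],.0435,bt))
E
```

```text
[ 10 205  86]
[ 16 171 207]
[ 22 150 231]
[ 10 197  75]
(114, array([0.59519981, 0.030789  , 0.04200938]), array([0.59735267, 0.03052   ]))
(180, array([0.59296053, 0.02929054, 0.0433124 ]), array([0.59290646, 0.02929469]))
```

```bash
python3 -m pendant '{"slide":[[-0.005,0.013,0],[0,0,0.03],[0,0,0.05],[0,0,0.05],[0,0,0.03],[0,0,0.02],[0,0,0.02],[0,0,0.015],[0,0,0],[0,0,0]],"dr":[[0,0,0],[0,0,0],[0,0,0],[0,0,0],[0,0,0],[0,0,0],[0,0,0],[0,0,0],[0,0,0],[0,0,0]],"claw":[0.6,0.6,0.6,0.6,0.6,0.6,0.6,0.6,0.6,0.6]}' 15
```

```text
clock: 7.8
position: [0.5946, 0.032, 0.0639]
ee_rot: [-0.0, -3.142, 0.0]
force: [-1.5, -1.5, -0.3]
width: 0.686
gripper_force: 14.9
```

```bash
python3 -m pendant '{"slide":[[0,-0.005,0.01],[0,0,0.01],[0,0,0.01],[0,0,0.008],[0,0,0.006],[0,0,0.006],[0,0,0],[0,0,0]],"dr":[[0,0,0],[0,0,0],[0,0,0],[0,0,0],[0,0,0],[0,0,0],[0,0,0],[0,0,0]],"claw":[0.6,0.6,0.6,0.6,0.6,0.6,0.6,0.6]}' 15
```

```text
clock: 8.6
position: [0.5948, 0.0307, 0.0487]
ee_rot: [0.0, 3.141, 0.0]
force: [-2.1, -0.8, -2.7]
width: 0.684
gripper_force: 14.9
```

```bash
python3 -m pendant '{"slide":[[0,0,0.004],[0,0,0.004],[0,0,0],[0,0,0]],"dr":[[0,0,0],[0,0,0],[0,0,0],[0,0,0]],"claw":[0.6,0.6,0.6,0.6]}' 15
```

```text
clock: 9.0
position: [0.5945, 0.0307, 0.0467]
ee_rot: [-0.0, -3.142, -0.0]
force: [-4.4, -0.8, 3.9]
width: 0.686
gripper_force: 15.0
```

It's on the pot floor. Release slowly, then rise.

```bash
python3 -m pendant '{"slide":[[0,0,0],[0,0,0],[0,0,0],[0,0,0],[0,0,0],[0,0,0],[0,0,-0.03],[0,0,-0.08],[0,0,-0.12],[0,0,-0.14]],"dr":[[0,0,0],[0,0,0],[0,0,0],[0,0,0],[0,0,0],[0,0,0],[0,0,0],[0,0,0],[0,0,0],[0,0,0]],"claw":[0.7,0.75,0.8,0.9,0.95,0.97,0.97,0.97,0.97,0.97]}' 15
```

```text
clock: 10.0
position: [0.5938, 0.0305, 0.1584]
ee_rot: [-0.0, -3.14, 0.001]
force: [1.2, -0.0, -0.4]
width: 0.969
gripper_force: 0.0
```

```bash
python3 -m pendant '{"slide":[[0.01,0.03,-0.08],[0.03,0.07,-0.05],[0.05,0.11,0],[0.05,0.11,0],[0.05,0.11,0],[0.05,0.11,0],[0.04,0.08,0],[0.02,0.05,0],[0.007,0,0],[0,0,0]],"dr":[[0,0,0],[0,0,0],[0,0,0],[0,0,0],[0,0,0],[0,0,0],[0,0,0],[0,0,0],[0,0,0],[0,0,0]],"claw":[1,1,1,1,1,1,1,1,1,1]}' 15
python3 - <<'E'
from h import *
print(arm.observe()["position"])
c=arm.calibration("wrist");im=arm.get_image("wrist")[:,:,::-1].copy()
S=arm.get_image("scene")[:,:,::-1];T=arm.get_image("top")[:,:,::-1].copy();cv2.imwrite("pics/top1.png",T)
ct=arm.calibration("top");HT=cv2.cvtColor(T,cv2.COLOR_BGR2HSV);H=cv2.cvtColor(im,cv2.COLOR_BGR2HSV)
print("pot",arcfit(ct,T,.042,[.593,.0285],.0435,cv2.inRange(HT,(0,100,0),(18,255,105))))
bl=cv2.inRange(H,(100,120,40),(125,255,255));print("cover wrist",arcfit(c,im,.023,[.502,.233],.039,bl))
bl=cv2.inRange(cv2.cvtColor(cv2.imread("pics/top0.png"),cv2.COLOR_BGR2HSV),(100,120,40),(125,255,255));print("cover top",arcfit(ct,T,.023,[.502,.233],.039,bl))
print("knob px pred",proj(c,[.502,.233,.076]))
cv2.imwrite("pics/w3.png",np.vstack([im[60:300,140:500],np.hstack([cv2.resize(S[190:290,290:390],(180,180)),cv2.resize(T[160:230,240:310],(180,180))])]))
E
```

```text
clock: 11.0
position: [0.5026, 0.231, 0.1969]
ee_rot: [-0.0, 3.141, -0.0]
force: [0.7, -0.2, 0.1]
width: 1.002
gripper_force: 0.0
[0.50259789 0.23104583 0.19687455]
pot (180, array([0.5938533 , 0.0298844 , 0.04234538]), array([0.5936981 , 0.02983562]))
cover wrist (180, array([0.50343197, 0.23524894, 0.03790748]), array([0.50353344, 0.23541657]))
cover top (180, array([0.50232109, 0.2333086 , 0.03757524]), array([0.50232198, 0.23329573]))
knob px pred [325.40425215 196.73170923]
```

View pics/w3.png

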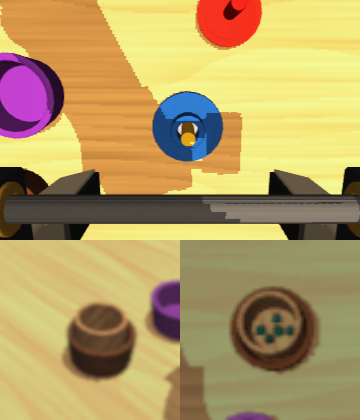

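The cup stands nested and upright in the pot, and the pot moved less than 1 mm. The knob's top is at wrist pixel (329,199). I descend to grip it just above the collar.

```bash
python3 -m pendant '{"slide":[[0,0.012,0.03],[0,0,0.07],[0,0,0.1],[0,0,0.1],[0,0,0.08],[0,0,0.06],[0,0,0.03],[0,0,0.013],[0,0,0],[0,0,0]],"dr":[[0,0,0],[0,0,0],[0,0,0],[0,0,0],[0,0,0],[0,0,0],[0,0,0],[0,0,0],[0,0,0],[0,0,0]],"claw":[1,1,1,0.8,0.7,0.6,0.5,0.5,0.4,0.4]}' 15
```

```text
clock: 12.15
position: [0.5032, 0.2355, 0.0523]
ee_rot: [0.0, 3.14, 0.001]
force: [0.6, 0.9, 0.3]
width: 0.444
gripper_force: 0.0
```

```bash
python3 -m pendant '{"slide":[[0,0,0],[0,0,0],[0,0,0],[0,0,0],[0,0,0],[0,0,0],[0,0,0],[0,0,0],[0,0,0],[0,0,0]],"dr":[[0,0,0],[0,0,0],[0,0,0],[0,0,0],[0,0,0],[0,0,0],[0,0,0],[0,0,0],[0,0,0],[0,0,0]],"claw":[0.35,0.3,0.25,0.22,0.2,0.17,0.14,0.11,0.1,0.05]}' 25
```

```text
clock: 13.15
position: [0.5025, 0.2351, 0.0514]
ee_rot: [-0.0, -3.141, 0.0]
force: [-0.6, -0.8, 0.3]
width: 0.142
gripper_force: 25.0
```

```bash
python3 -m pendant '{"slide":[[0,0,-0.02],[0,0,-0.05],[0,0,-0.08],[0,0,-0.1],[0,0,-0.08],[0,0,-0.04],[-0.01,-0.03,0],[-0.03,-0.06,0],[-0.04,-0.09,0],[-0.04,-0.1,0]],"dr":[[0,0,0],[0,0,0],[0,0,0],[0,0,0],[0,0,0],[0,0,0],[0,0,0],[0,0,0],[0,0,0],[0,0,0]],"claw":[0.05,0.05,0.05,0.05,0.05,0.05,0.05,0.05,0.05,0.05]}' 25
```

```text
clock: 14.15
position: [0.538, 0.1502, 0.161]
ee_rot: [0.002, -3.14, 0.001]
force: [1.3, -0.6, -0.8]
width: 0.145
gripper_force: 25.0
```

```bash
python3 -m pendant '{"slide":[[-0.04,-0.1,0],[-0.04,-0.1,0],[-0.04,-0.09,0],[-0.03,-0.06,0],[-0.02,-0.04,0],[-0.01,-0.01,0],[0,0,0],[0,0,0]],"dr":[[0,0,0],[0,0,0],[0,0,0],[0,0,0],[0,0,0],[0,0,0],[0,0,0],[0,0,0]],"claw":[0.05,0.05,0.05,0.05,0.05,0.05,0.05,0.05]}' 25
python3 - <<'E'
from h import *
print(arm.observe()["position"])
c=arm.calibration("wrist");im=arm.get_image("wrist")[:,:,::-1].copy()
S=arm.get_image("scene")[:,:,::-1];T=arm.get_image("top")[:,:,::-1]
cv2.imwrite("pics/w4.png",np.hstack([im[60:300,140:500],cv2.resize(S[160:280,280:400],(240,240))]))
E
```

```text
clock: 14.95
position: [0.5921, 0.0326, 0.1621]
ee_rot: [0.002, -3.141, -0.001]
force: [0.3, 0.9, -2.0]
width: 0.143
gripper_force: 25.0
[0.59205973 0.03264516 0.16209887]
```

View pics/w4.png

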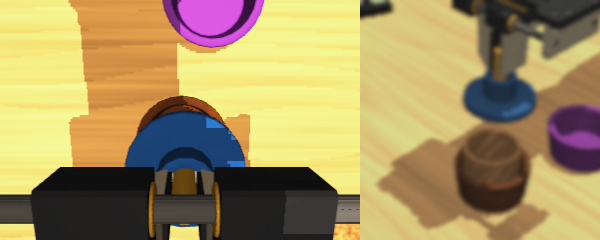

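Both lids hang level from the knob over the cup. I trim x and y by 2 mm and lower.

```bash
python3 -m pendant '{"slide":[[-0.006,-0.006,0],[0,0,0.02],[0,0,0.04],[0,0,0.04],[0,0,0.02],[0,0,0.015],[0,0,0],[0,0,0]],"dr":[[0,0,0],[0,0,0],[0,0,0],[0,0,0],[0,0,0],[0,0,0],[0,0,0],[0,0,0]],"claw":[0.05,0.05,0.05,0.05,0.05,0.05,0.05,0.05]}' 25
```

```text
clock: 15.9
position: [0.5945, 0.0294, 0.1221]
ee_rot: [0.0, 3.141, 0.0]
force: [0.3, -1.0, -2.7]
width: 0.147
gripper_force: 25.0
```

```bash
python3 - <<'E'
from h import *
# cup rim centre from earlier top view (lid not over it), z=.066
ct=arm.calibration("top");T=cv2.imread("pics/top1.png");H=cv2.cvtColor(T,cv2.COLOR_BGR2HSV)
g=cv2.inRange(H,(0,40,0),(24,200,255));L=cv2.cvtColor(T,cv2.COLOR_BGR2GRAY)
b=((L>75)*255).astype(np.uint8)
print("cup",arcfit(ct,T,.066,[.5945,.0305],.032,b,.8,1.12))
print(arm.observe()["position"])
E
```

```text
cup (151, array([0.59741914, 0.03128964, 0.03188417]), array([0.59747849, 0.03132397]))
[0.59451378 0.02940737 0.12212542]
```

```bash
python3 -m pendant '{"slide":[[-0.002,0.004,0.005],[0,0,0.008],[0,0,0.008],[0,0,0.006],[0,0,0.006],[0,0,0],[0,0,0]],"dr":[[0,0,0],[0,0,0],[0,0,0],[0,0,0],[0,0,0],[0,0,0],[0,0,0]],"claw":[0.05,0.05,0.05,0.05,0.05,0.05,0.05]}' 25
```

```text
clock: 16.6
position: [0.595, 0.0307, 0.1121]
ee_rot: [0.0, 3.141, 0.0]
force: [1.1, -0.3, -1.7]
width: 0.146
gripper_force: 25.0
```

```bash
python3 -m pendant '{"slide":[[0,0,0.006],[0,0,0.006],[0,0,0.005],[0,0,0.003],[0,0,0],[0,0,0]],"dr":[[0,0,0],[0,0,0],[0,0,0],[0,0,0],[0,0,0],[0,0,0]],"claw":[0.05,0.05,0.05,0.05,0.05,0.05]}' 25
```

```text
clock: 17.2
position: [0.5949, 0.0307, 0.1061]
ee_rot: [-0.0, -3.141, -0.0]
force: [0.5, 0.7, -3.5]
width: 0.144
gripper_force: 25.0
```

```bash
python3 -m pendant '{"slide":[[0,0,0.003],[0,0,0.003],[0,0,0.002],[0,0,0],[0,0,0]],"dr":[[0,0,0],[0,0,0],[0,0,0],[0,0,0],[0,0,0]],"claw":[0.05,0.05,0.05,0.05,0.05]}' 25
```

```text
clock: 17.7
position: [0.5956, 0.0306, 0.1054]
ee_rot: [0.001, 3.14, 0.001]
force: [-4.0, 0.5, 14.6]
width: 0.145
gripper_force: 25.0
```

It bottomed out at the expected height (0.1054). Ease off, release, and rise.

```bash
python3 -m pendant '{"slide":[[0,0,-0.004],[0,0,0],[0,0,0],[0,0,0],[0,0,0],[0,0,0],[0,0,-0.04],[0,0,-0.08],[0,0,-0.08],[0,0,0]],"dr":[[0,0,0],[0,0,0],[0,0,0],[0,0,0],[0,0,0],[0,0,0],[0,0,0],[0,0,0],[0,0,0],[0,0,0]],"claw":[0.05,0.1,0.2,0.25,0.3,0.4,0.5,0.6,0.8,1]}' 25
python3 - <<'E'
from h import *
print(arm.observe()["position"])
c=arm.calibration("wrist");im=arm.get_image("wrist")[:,:,::-1].copy();S=arm.get_image("scene")[:,:,::-1]
H=cv2.cvtColor(im,cv2.COLOR_BGR2HSV);bl=cv2.inRange(H,(100,120,40),(125,255,255));bl[235:]=0
print("cover wrist",arcfit(c,im,.077,[.595,.0305],.039,bl))
print("knob pred",proj(c,[.595,.0305,.130]),"collar",proj(c,[.595,.0305,.101]))
cs=arm.calibration("scene");print("scene pred: knobtop",proj(cs,[.595,.0305,.13]),"discedge",proj(cs,[.634,.0305,.077]))
cv2.imwrite("pics/w5.png",np.hstack([im[60:300,140:500],cv2.resize(S[180:280,290:390],(240,240))]))
E
```

```text
clock: 18.7
position: [0.5972, 0.0305, 0.169]
ee_rot: [0.001, 3.136, 0.001]
force: [-1.0, -0.1, 0.5]
width: 0.686
gripper_force: 0.0
[0.59716427 0.03053004 0.16899249]
cover wrist (165, array([0.59439968, 0.03185491, 0.03744801]), array([0.59544137, 0.03195974]))
knob pred [322.96742904 222.22151922] collar [323.0196542  210.20757864]
scene pred: knobtop [347.32980898 207.32563544] discedge [333.53590862 235.11078758]
```

View pics/w5.png

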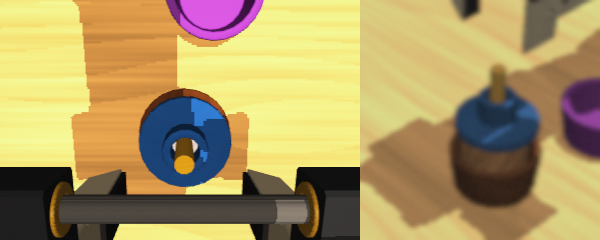

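The lids are seated level on the cup. The knob top is at wrist pixel (324,223) against a predicted (323,222), and upright in the scene view. Next I straddle the knob and grip the collar.

```bash
python3 -m pendant '{"slide":[[0,0,0],[0,0,0.02],[0,0,0.05],[0,0,0.08],[0,0,0.06],[0,0,0.03],[0,0,0.02],[0,0,0],[0,0,0]],"dr":[[0,0,0],[0,0,0],[0,0,0],[0,0,0],[0,0,0],[0,0,0],[0,0,0],[0,0,0],[0,0,0]],"claw":[0.8,0.8,0.8,0.8,0.8,0.8,0.8,0.8,0.8]}' 20
```

```text
clock: 19.7
position: [0.5953, 0.0306, 0.0874]
ee_rot: [0.0, 3.141, 0.0]
force: [-0.4, -0.4, 0.1]
width: 0.798
gripper_force: 0.0
```

```bash
python3 -m pendant '{"slide":[[0,0.001,0.012],[0,0,0.01],[0,0,0],[0,0,0],[0,0,0],[0,0,0],[0,0,0],[0,0,0],[0,0,0],[0,0,0]],"dr":[[0,0,0],[0,0,0],[0,0,0],[0,0,0],[0,0,0],[0,0,0],[0,0,0],[0,0,0],[0,0,0],[0,0,0]],"claw":[0.75,0.7,0.65,0.6,0.56,0.53,0.5,0.47,0.45,0.43]}' 12
```

```text
clock: 20.7
position: [0.595, 0.031, 0.0803]
ee_rot: [0.0, 3.142, 0.0]
force: [-0.9, 0.1, -0.6]
width: 0.435
gripper_force: 0.0
```

```bash
python3 -m pendant '{"slide":[[0,0,0],[0,0,0],[0,0,0],[0,0,0],[0,0,0],[0,0,0],[0,0,0]],"dr":[[0,0,0],[0,0,0],[0,0,0],[0,0,0],[0,0,0],[0,0,0],[0,0,0]],"claw":[0.41,0.4,0.39,0.37,0.35,0.3,0.3]}' 12
```

```text
clock: 21.4
position: [0.595, 0.031, 0.0803]
ee_rot: [0.0, 3.142, 0.0]
force: [0.4, -0.2, -0.3]
width: 0.392
gripper_force: 12.0
```

```bash
python3 -m pendant '{"slide":[[0,0,-0.005],[0,0,-0.01],[0,0,-0.015],[0,0,-0.02],[0,0,-0.02],[0,0,-0.02],[0,0,-0.02],[0,0,-0.02],[0,0,-0.02],[0,0,-0.02]],"dr":[[0,0,0],[0,0,0],[0,0,0],[0,0,0],[0,0,0],[0,0,0],[0,0,0],[0,0,0],[0,0,0],[0,0,0]],"claw":[0.3,0.3,0.3,0.3,0.3,0.3,0.3,0.3,0.3,0.3]}' 12
```

```text
clock: 22.4
position: [0.595, 0.031, 0.1319]
ee_rot: [0.0, 3.141, 0.0]
force: [-0.7, -0.3, -1.2]
width: 0.394
gripper_force: 12.0
```

```bash
python3 -m pendant '{"slide":[[0,0,-0.02],[0,0,-0.03],[0,0,-0.03],[0,0,-0.03],[0,0,-0.03],[0,0,-0.02],[0,0,-0.01],[0,0,0],[0,0,0],[0,0,0]],"dr":[[0,0,0],[0,0,0],[0,0,0],[0,0,0],[0,0,0],[0,0,0],[0,0,0],[0,0,0],[0,0,0],[0,0,0]],"claw":[0.3,0.3,0.3,0.3,0.3,0.3,0.3,0.3,0.3,0.3]}' 12
python3 - <<'E'
from h import *
S=arm.get_image("scene")[:,:,::-1];im=arm.get_image("wrist")[:,:,::-1]
print(arm.observe()["position"],arm.observe()["ee_rot"],proj(arm.calibration("scene"),[.595,.0305,.13]))
cv2.imwrite("pics/w6.png",np.hstack([im[60:300,140:500],cv2.resize(S[130:270,270:410],(420,420))[:240*1] if 0 else cv2.resize(S[150:270,280:400],(240,240),interpolation=cv2.INTER_CUBIC)]))
E
```

```text
clock: 23.4
position: [0.5947, 0.031, 0.1819]
ee_rot: [-0.0, -3.141, 0.0]
force: [-0.3, 0.9, -0.7]
width: 0.396
gripper_force: 12.0
[0.59471993 0.03094467 0.18193789] [-1.48152767e-04 -3.14090843e+00  1.83464890e-04] [347.32980898 207.32563544]
```

View pics/w6.png

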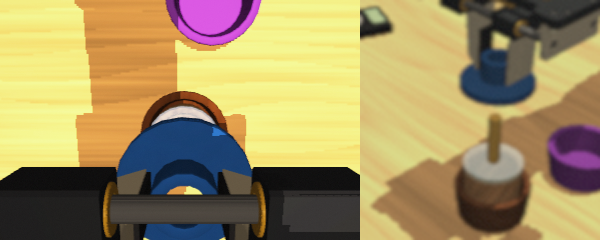

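The cover is held level, about 38 mm above the knob top. The window lid is seated with its knob at scene pixel (347,207), exactly where predicted for seated.

```bash
python3 -c "
from cell import arm
print(arm.sign_off())"
```

```text
the job is handed in; nothing more can be done
None
```

The job was handed in at about 23.5 s: the cup is nested in the pot, the window lid is seated in it, and the blue cover is held level, its lower edge about 38 mm above the top of the knob.

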